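Set the sprung length gauge and load the matching rake

ROBOT

A 6-joint arm with a two-finger parallel gripper is mounted at the origin on the work surface. World frame = base frame: x ahead of the robot, y to its left, z up, the work surface at z = 0. Lengths are in mm, angles in rad, forces in N, time in s.
With the tool pointing down it reaches from about 400 to 825 mm from the base axis. Payload 7 kg.
Tool frame: the origin (TCP) lies where the fingers leave the gripper's body, on its centre line; the fingertips stand arm.finger_overhang ahead of it and the grasp point (between the pads) lies 47 mm ahead of it (arm.finger_overhang is the distance from the TCP to the fingertips, in mm); z points along the fingers, x is the direction in which the jaws open and shut, and the axes are right-handed (so a half turn about z gives the same grasp; the last joint's range is limited). The gripper opens to 88 mm and grips with 3 to 60 N. Pads are 19 mm wide; open, the fingers measure 130 mm over their backs; the gripper's body (78 mm by 193 mm) begins 47 mm behind the grasp point.
Start: joints at [-0.835, 0.359, 0.012, 0, -1.224, -0.288], TCP at [292.235, -608.436, 292.161] pointing down, gripper open.
Joint ranges: [-3.07, 3.07], [-1.43, 2.12], [-1.02, 1.25], [-3.03, 1.67], [-3.05, -0], [-3.03, 3.03]. Speed limits (rad/s): [2.39, 2.39, 3.01, 3.14, 3.14, 3.14].

INTERFACE

Orientations are given as [roll, pitch, yaw] about the fixed x, y, z axes, in that order (R = Rz(yaw) Ry(pitch) Rx(roll)).
In Python, from workcell import sensors, get_image, camera_params, finish_job, trace, place_of, arm gives the robot as it stands.
- The arm moves only by the tool send_rows, never from a script. Its argument "rows" is a list of rows, each an object of numbers: "fingers": the finger opening in cm, from 0 to 8.76; "dx", "dy", "dz": the shift along the world's x, y, z in cm; "twist": the turn about the world's z in rad. A call has 1 to 8 rows; each row is the pose to reach, as a shift and turn from the pose commanded when the call began; what a row does not reach only later rows make up. A row lasts 1/10 s, in which the tool goes at most 50 mm and 8.59 degrees, less where a joint would pass 70% of its speed; a pose out of reach is approached as far as the arm can. A call with a gripper value outside its range is refused whole. The fingers move at their own pace and stop on an object; "newtons" is the grip in N (left out, the last holds). Time passes only in rows, so rows that repeat a pose let the fingers close. It gives the time, the measured TCP pose, the force and the opening at its end, in the units of the state.
- sensors.get_obs(): the state, without advancing time (a new reading comes with each control period).
- get_image(name): name is "side" or "top"; returns (picture, depth): 420x560x3 uint8, blue, green, red; 420x560 float32, mm along the optical axis (not along the pixel's ray), 0 where there is no reading.
- camera_params(name): a dict with "camera_matrix" (3x3 intrinsics, pixels), "dist_coeffs" ([k1, k2, p1, p2, k3] as OpenCV has them; the pictures are not rectified), "rvec" (rotation vector, rad) and "tvec" (3), from world to camera coordinates, as OpenCV has them. Camera axes: x right, y down, z forward; pixel columns grow to the right and rows downward; lengths in mm; the calibration is good to about 2 mm. A picture is of the moment at which its call begins. camera_params takes no time and is no camera call.
- finish_job(): hands the job in, once; it reports no verdict.
Trained networks look in the newest picture that a camera, given by its name, has taken for a name from the list of things; names that differ only in an ending like _2 or _b are one class to them, and where a whole thing is asked for, a point or a joint stands for the part that bears it (a point fixed in the world has none). Each returns a list of dicts, best first, with "score" (0 to 1); they miss things now and then, are a little off and sometimes report something else, mostly with a low value. They report only what shows in the picture. A call takes as long as a camera call. They do not tell look-alikes from the thing itself.
- trace(camera, name): "region" (420x560 bool, what is visible of it) and "rect" ([left, top, right, bottom] in pixels, round what is visible of it).
- place_of(camera, name): "uv" ([column, row] in pixels: a listed point, or the origin of a listed thing).
The state is a dict: "time_s": time; "qpos": joint angles; "qd": joint speeds; "joint_torque": joint torques, N m; "position": TCP position; "tool_rot": TCP orientation; "wrist_force": force on the tool from outside, world axes, zero at the start; "moment": the same for the moment, N m; "grip_width": finger opening in mm.
Only numpy, scipy, OpenCV 4.12 (cv2) and the standard library are available. Lean on these libraries where they do the work, as an engineer would, in place of code of your own. Each camera call takes 0.05 s, during which the arm holds its last target. There are 200 camera calls.

TASK

Pull the gauge's spring-loaded carriage out by its upright wooden grip until its pointer is level with the tall pointed marker, and let go of it there (its brake holds it against the spring, but a knock will shift it). Then take the one rake whose length fits the gap you have set with only a little play, and lay it, tines up, lengthwise on the plate between the two jaws, in line with them and not overhanging their sides. Leave the carriage at the mark, the other two rakes where they lie, and do not disturb the paint jars or the dish.

Things in the scene. Friction and masses are not known exactly. Their poses are not given: they have to be found in the camera images.
- gauge: fixed aluminium gauge plate 315 x 116 mm, 12 mm thick. Origin: underside of the plate at its centre; x is the direction in which the carriage is pulled out, z up. The rake lies on the plate top between two scribed lines at y = +-13 mm. The marker and clips stand along the edge y = -47 mm; a spring tube, top 33 mm above the table, lies at y = +40 mm (18 mm thick) from x = -152 to -35 mm
- fixed_jaw (a point): middle of the top edge of the fixed jaw's inner face, 45 mm above the table, at x = -97.5 mm of the gauge. The fixed jaw is a dark steel block 50 mm wide (y -25..25) that reaches 50 mm from here towards -x. Axes as the gauge
- carriage (a joint): how far the carriage is pulled out, m: 0 = home, 0.115 = end stop. A spring pulls it home with 2 to 8 N, a friction brake of about 9.5 N holds it where it is left, so pulling takes 11 to 18 N. The gap between the jaw faces is 70 mm + this value; the three scale places give gaps of 114, 139 and 164 mm
- pull_grip (a point): on the centre line of the upright wooden pull grip, 78 mm above the table. The grip is a plate 14 mm thick along the slide, 46 wide across it, from 43 to 94 mm above the table. Axes as the gauge. It stands on the carriage, a dark steel block 64 mm long, 50 wide, top at 43 mm, whose front face, the moving jaw, is 38 mm from this point towards the fixed jaw
- pointer (a point): tip of the small steel pointer at the side of the moving jaw, level with the jaw's face, 30 mm above the table. Axes as the gauge
- marker: tall pointed steel marker 10 mm long, 14 wide, 41 high, fixed on the plate's edge; it stands at one of the three scale places. Origin: centre of its underside, on the plate top; x as the gauge's x. Pointer level with the marker = same x in the gauge's frame
- clip_a: flat steel clip 10 x 14 mm, 5 high, fixed at another of the three scale places; not the mark. Origin: centre of its underside
- clip_b: flat steel clip like the other, at the remaining scale place; not the mark. Origin: centre of its underside
- rake_short: marbling rake: a plain wooden bar 100 mm long, 24 wide, 24 high, lying flat with a single row of 7 thin steel tines (5 mm thick, 18 mm tall, top at 42 mm) standing up along the middle of its top; can be gripped across its width. Origin: centre of its underside; x along the bar, z up the tines
- rake_mid: marbling rake: a plain wooden bar 125 mm long, 24 wide, 24 high, lying flat with a single row of 9 thin steel tines (5 mm thick, 18 mm tall, top at 42 mm) standing up along the middle of its top; can be gripped across its width. Origin: centre of its underside; x along the bar, z up the tines
- rake_long: marbling rake: a plain wooden bar 150 mm long, 24 wide, 24 high, lying flat with a single row of 11 thin steel tines (5 mm thick, 18 mm tall, top at 42 mm) standing up along the middle of its top; can be gripped across its width. Origin: centre of its underside; x along the bar, z up the tines
- low_jar: low closed amber jar, 60 mm across, 60 high, standing; a bystander. Origin: centre of its underside
- tall_jar: tall closed glass jar, 68 mm across, 105 high, standing; a bystander. Origin: centre of its underside
- dish: small white ceramic dish, 84 mm across, 36 high, standing empty; a bystander. Origin: centre of its underside
- brush_jar: round paint jar, 74 mm across, 100 high, with a brush handle fixed in it that leans up to 215 mm high; a bystander. Origin: centre of its underside
Mind the look-alikes: they are no part of the job. What is shaped like the rake_long but yellow is not meant.

How it is judged:
By the outcome, as a careful person would: the job done as asked, in the order asked, and still so for the second after the job is handed in, with the robot touching nothing.
It also fails if it takes over 58 s, if anything falls off the work surface, if the arm or the gripper's body presses on something with over 40 N, if the wrist force passes 120 N, or if a joint passes its speed limit or range.

## Working session

There is one attempt and no reset: what is moved stays moved. The work goes in short steps, Python scripts to look and compute and a tool call to move; the robot and the scene stay as the last step left them, time stands still between calls to the robot, and variables do not carry over. Pictures are saved under pics/ and viewed, about 8 in all and at most 12, crops included, and the job is handed in when it is done.

Besides the shell and the picture viewer there is one more tool, called after "Call:" in YAML: its name, and indented under it one key for each argument. send_rows: Moves the arm, as the interface text tells. Its arguments: {"type":"object","properties":{"rows":{"type":"array","items":{"type":"object","properties":{"fingers":{"type":"number"},"dx":{"type":"number"},"dy":{"type":"number"},"dz":{"type":"number"},"twist":{"type":"number"}}}},"newtons":{"type":"number"}},"required":["rows"]}

```bash
ls; mkdir -p pics; cat > h.py <<'E'
import numpy as np, cv2
from workcell import sensors, get_image, camera_params, finish_job, trace, place_of, arm
def cam(n):
    p=camera_params(n); R=cv2.Rodrigues(np.array(p["rvec"],float))[0]
    return np.array(p["camera_matrix"],float),np.array(p["dist_coeffs"],float),R,np.array(p["tvec"],float).ravel()
def ray(n,uv):
    K,d,R,t=cam(n); q=cv2.undistortPoints(np.array([[uv]],float),K,d)[0,0]
    return -R.T@t, R.T@np.array([q[0],q[1],1.])
def on_z(n,uv,z):
    o,v=ray(n,uv); return o+v*(z-o[2])/v[2]
def cloud(n,depth):
    K,d,R,t=cam(n); h,w=depth.shape
    g=np.stack(np.meshgrid(np.arange(w),np.arange(h)),-1).reshape(-1,1,2).astype(float)
    q=cv2.undistortPoints(g,K,d).reshape(h,w,2)
    P=np.dstack([q,np.ones((h,w))])*depth[...,None]
    return (P-t)@R
def proj(n,X):
    K,d,R,t=cam(n); return cv2.projectPoints(np.array(X,float).reshape(-1,3),cv2.Rodrigues(R)[0],t,K,d)[0][:,0]
E
python3 - <<'E'
from h import *
print(arm.finger_overhang, sensors.get_obs())
Z=dict(fixed_jaw=45,pull_grip=78,pointer=30,marker=12,clip_a=12,clip_b=12,rake_short=0,rake_mid=0,rake_long=0,low_jar=0,tall_jar=0,dish=0,brush_jar=0,gauge=0)
for c in("side","top"):
    im,d=get_image(c); cv2.imwrite(f"pics/{c}0.png",im); np.save(f"{c}0.npy",d)
    for n,z in Z.items():
        for r in place_of(c,n)[:3]:
            print(c,n,round(r["score"],2),np.round(r["uv"]),np.round(on_z(c,r["uv"],z),1))
E
```

```text
pics
65.60000000000001 {'time_s': 0.0, 'qpos': array([-8.34893770e-01,  3.59405049e-01,  1.10528607e-02, -3.79354653e-04,
       -1.22414252e+00, -2.88108655e-01]), 'qd': array([-1.02585267e-03, -2.71215986e-04, -5.62813764e-05, -1.36121822e-03,
        1.13678671e-04, -7.90302652e-04]), 'joint_torque': array([-1.31945813e-03, -5.82716024e+01,  2.93043441e+01,  6.99675992e+00,
        6.81476711e-03, -1.40722004e-04]), 'position': array([ 292.07908931, -608.09085472,  291.20299949]), 'tool_rot': array([-3.14145194e+00, -1.72971684e-03,  2.01846092e+00]), 'wrist_force': array([-0.15753877,  0.47852122,  1.24196719]), 'moment': array([0.02443671, 0.03152006, 0.0387636 ]), 'grip_width': 87.94489534418436}
side fixed_jaw 0.65 [284. 193.] [532.2 -96.5  45. ]
side fixed_jaw 0.25 [267. 232.] [555.8  61.1  45. ]
side pointer 0.79 [275. 222.] [544.3   4.5  30. ]
side marker 0.63 [267. 250.] [551.3  90.5  12. ]
side clip_a 0.41 [267. 233.] [559.6  30.1  12. ]
side clip_b 0.41 [267. 233.] [559.6  30.1  12. ]
side rake_short 0.76 [255. 314.] [551.7 273.9   0. ]
side rake_mid 0.96 [262. 357.] [52
[... 876 characters left out ...]
-5.000e-01  1.200e+01]
top clip_b 0.52 [269. 189.] [562.9  31.   12. ]
top clip_b 0.16 [281. 192.] [ 5.569e+02 -5.000e-01  1.200e+01]
top rake_short 0.7 [180. 192.] [550.1 273.3   0. ]
top rake_short 0.44 [381. 212.] [ 510.5 -273.1    0. ]
top rake_mid 0.92 [136. 198.] [533.4 390.8   0. ]
top rake_long 0.96 [382. 282.] [ 320.4 -277.4    0. ]
top rake_long 0.83 [379. 210.] [ 514.4 -266.8    0. ]
top rake_long 0.73 [413. 152.] [ 675.7 -361.     0. ]
top low_jar 0.62 [423. 208.] [ 522.8 -388.2    0. ]
top tall_jar 0.71 [328. 135.] [ 718.5 -127.4    0. ]
top dish 0.63 [245. 124.] [741.9 101.2   0. ]
top brush_jar 0.66 [178. 132.] [717.4 284.3   0. ]
top gauge 0.59 [277. 208.] [513.8   8.1   0. ]
```

View pics/side0.png

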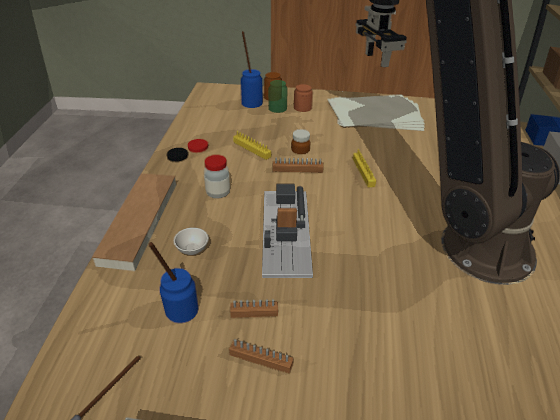

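View pics/top0.png

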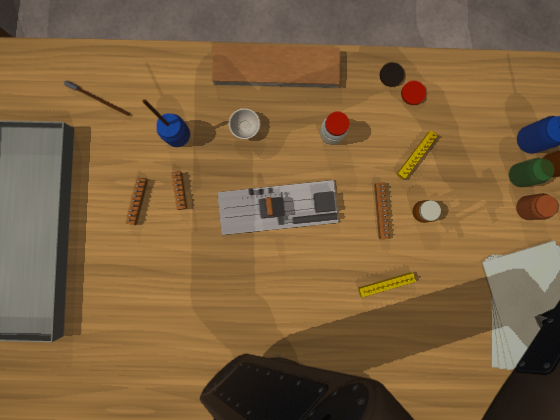

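```bash
python3 - <<'E'
from h import *
a=cv2.imread("pics/side0.png")[180:280,250:320]; b=cv2.imread("pics/top0.png")[170:245,210:345]
a=cv2.resize(a,None,fx=4,fy=4,interpolation=3); b=cv2.resize(b,None,fx=3.7,fy=3.7,interpolation=3)
o=np.zeros((400,790,3),np.uint8); o[:a.shape[0],:a.shape[1]]=a; o[:b.shape[0],285:285+b.shape[1]]=b; cv2.imwrite("pics/crop1.png",o)
d=np.load("top0.npy"); C=cloud("top",d); g=trace("top","gauge")[0]["region"]
P=C[g]; print(P.shape,np.percentile(P[:,2],[5,25,50,75,95]))
for lo,hi in((5,20),(-5,100)):
    m=(P[:,2]>lo)&(P[:,2]<hi); r=cv2.minAreaRect(P[m][:,:2].astype(np.float32)); print(r)
for n in("rake_short","rake_mid","rake_long"):
    for c in("top","side"):
        Cc=C if c=="top" else cloud("side",np.load("side0.npy"))
        for t in trace(c,n)[:4]:
            q=Cc[t["region"]]; q=q[(q[:,2]>14)&(q[:,2]<32)]
            if len(q)>5:
                r=cv2.minAreaRect(q[:,:2].astype(np.float32)); print(n,c,round(t["score"],2),np.round(t["rect"]),len(q),np.round(r[0],1),np.round(r[1],1),round(r[2],1))
G=trace("top","pull_grip")
for t in G[:2]:
    q=C[t["region"]]; print("grip",t["score"],t["rect"],np.percentile(q[:,2],[10,50,90])); q=q[q[:,2]>80]; print(len(q),cv2.minAreaRect(q[:,:2].astype(np.float32)) if len(q) else 0)
E
```

```text
(5071, 3) [ 8.40409882 10.88793242 12.81484321 23.07503323 45.75940569]
((516.0147094726562, 8.838836669921875), (116.21910858154297, 316.56915283203125), 7.323272228240967)
((516.741455078125, 9.315444946289062), (121.53050231933594, 321.0818786621094), 7.266366958618164)
rake_short top 0.62 [169. 172. 188. 210.] 328 [554.6 273.9] [100.5  25. ] 10.4
rake_short side 0.71 [228. 300. 278. 320.] 496 [554.1 273.4] [98.9 27.8] 9.8
rake_mid top 0.85 [125. 177. 147. 224.] 422 [523.1 384. ] [ 25.6 124.9] 78.0
rake_mid side 0.69 [230. 336. 292. 372.] 753 [521.9 385.4] [ 26.7 124.3] 77.3
rake_mid side 0.63 [261. 184. 313. 278.] 1034 [515.9  10.2] [114.4 314.3] 7.5
rake_mid side 0.42 [272. 208. 303. 244.] 182 [504.4  15.3] [81.7 82.2] 16.8
rake_long top 0.91 [372. 184. 390. 239.] 483 [ 512.5 -270.7] [148.1  25.6] 5.2
rake_long top 0.68 [357. 271. 417. 295.] 491 [ 316.  -285.4] [ 25.2 150.7] 16.5
rake_long side 0.88 [234. 136. 272. 157.] 274 [ 668.3 -365.4] [ 30.1 154.3] 53.5
rake_long side 0.84 [355. 152. 376. 187.] 223 [ 318.1 -284. ] [ 25.8 150. ] 17.2
rake_long side 0.69 [274. 157. 324. 173.] 372 [ 512.2 -271.3] [150.   31.9] 4.3
rake_long side 0.31 [270. 208. 305. 239.] 181 [512.8   3.6] [118.   84.4] 84.6
grip 0.86 [262.8, 196.5, 294.1, 225.4] [29.83662508 42.98715533 93.78136629]
103 ((488.3069152832031, 27.81325340270996), (94.84244537353516, 13.677438735961914), 6.960778713226318)
grip 0.17 [375.0, 184.8, 390.4, 240.1] [13.55714464 23.23751253 28.30846216]
1 ((441.76116943359375, 17.758420944213867), (0.0, 0.0), 0.0)
```

View pics/crop1.png

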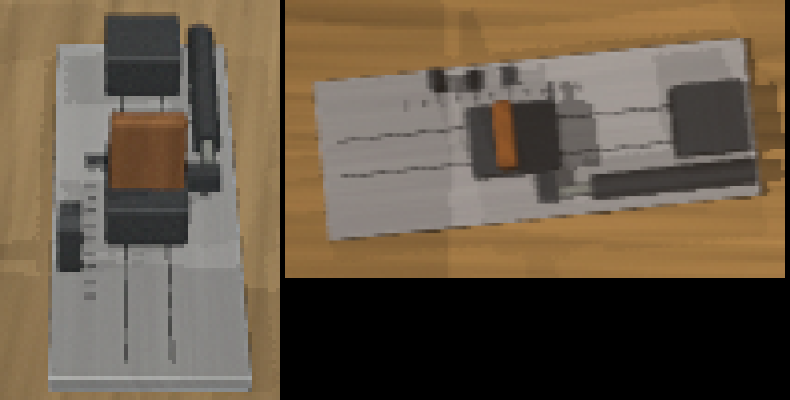

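```bash
python3 - <<'E'
from h import *
th=np.radians(97.4); u=np.array([np.cos(th),np.sin(th)]); v=np.array([-u[1],u[0]]); O=np.array([516,9.3])
for c in("top","side"):
    C=cloud(c,np.load(c+"0.npy")).reshape(-1,3); g=np.c_[(C[:,:2]-O)@u,(C[:,:2]-O)@v,C[:,2]]
    m=(abs(g[:,1]+47)<7)
    print(c,[(x,int(m2.sum()),np.round(g[m2,2].max(),0) if m2.any() else None,) for x in range(-20,90,5) for m2 in [m&(abs(g[:,0]-x)<2.5)]])
    for nm,lo,hi in(("grip",80,100),("jaws",38,50)):
        k=(abs(g[:,1])<35)&(abs(g[:,0])<165)&(g[:,2]>lo)&(g[:,2]<hi)
        print(nm,k.sum(),np.round(np.percentile(g[k],[1,25,50,75,99],axis=0),1).tolist())
    k=(abs(g[:,0])<170)&(abs(g[:,1])<70)&(g[:,2]>6)&(g[:,2]<18); print("plate",np.round(np.percentile(g[k],[.5,50,99.5],axis=0),1).tolist())
    for lo,hi in((-160,-90),(-90,70)):
        k=(abs(g[:,1])<35)&(g[:,0]>lo)&(g[:,0]<hi)&(g[:,2]>36)&(g[:,2]<50); print("block",np.round(np.percentile(g[k],[1,50,99],axis=0),1).tolist())
for z,x in((53,16.5),(53,41.5),(53,66.5),(17,16.5),(17,41.5),(17,66.5)):
    X=np.r_[O+x*u-47*v,z]; print(z,x,proj("side",X),proj("top",X))
E
```

```text
top [(-20, 10, np.float64(15.0)), (-15, 10, np.float64(12.0)), (-10, 9, np.float64(14.0)), (-5, 8, np.float64(16.0)), (0, 11, np.float64(14.0)), (5, 10, np.float64(15.0)), (10, 10, np.float64(18.0)), (15, 10, np.float64(19.0)), (20, 10, np.float64(19.0)), (25, 11, np.float64(16.0)), (30, 9, np.float64(16.0)), (35, 8, np.float64(19.0)), (40, 10, np.float64(21.0)), (45, 10, np.float64(18.0)), (50, 12, np.float64(16.0)), (55, 11, np.float64(17.0)), (60, 12, np.float64(52.0)), (65, 12, np.float64(56.0)), (70, 8, np.float64(52.0)), (75, 9, np.float64(13.0)), (80, 9, np.float64(16.0)), (85, 10, np.float64(15.0))]
grip 101 [[15.0, -22.1, 87.8], [18.4, -9.9, 92.3], [21.7, 0.3, 93.8], [25.0, 12.6, 94.9], [28.3, 22.9, 98.4]]
jaws 733 [[-147.2, -24.1, 38.9], [-123.0, -11.9, 42.0], [-98.3, 0.8, 43.7], [8.9, 13.2, 45.1], [46.5, 24.9, 48.9]]
plate [[-157.0, -57.4, 6.6], [29.2, -4.6, 11.9], [155.3, 57.7, 17.4]]
block [[-147.6, -24.0, 38.9], [-122.9, 0.6, 44.7], [-98.6, 25.0, 49.1]]
block [[-15.4, -23.9, 38.4], [9.2, 0.9, 42.7], [47.1, 24.8, 47.9]]
side [(-20, 4, np.float64(14.0)), (-15, 7, np.float
[... 605 characters left out ...]
20.5, -13.6, 43.3], [-100.4, -0.4, 44.9], [32.7, 12.7, 46.6], [47.9, 24.4, 49.6]]
plate [[-155.2, -57.2, 6.6], [71.7, -5.5, 13.0], [156.1, 57.8, 17.4]]
block [[-147.8, -24.3, 37.2], [-116.8, -0.3, 45.7], [-97.9, 24.0, 49.7]]
block [[-9.2, -24.6, 36.3], [35.2, -0.6, 43.7], [48.2, 24.5, 49.4]]
53 16.5 [[266.7891165  221.06792582]] [[268.85662872 188.53132946]]
53 41.5 [[266.6543637  227.88380694]] [[259.24707506 189.55567024]]
53 66.5 [[266.51545062 234.93228344]] [[249.63092455 190.58110822]]
17 16.5 [[266.85233306 232.09723834]] [[268.99567816 189.99280884]]
17 41.5 [[266.72203721 238.95560731]] [[259.69113716 190.98516139]]
17 66.5 [[266.58785527 246.04097971]] [[250.3803934  191.97851877]]
```

Tall marker is at gauge x ≈ 66.5 (top px 250,191; ~55 mm high in both cameras; clips at 260,190 and 269,189) → gap 164 → the long rake. Its candidates: brown (381,211), yellow (418,155), yellow (388,285); the brown one at (381,211) is meant. First the grip.

Call:
send_rows:
  rows:
    - {"dx": 22.1,"dy": 63.9,"dz": -8,"twist": -0.318,"fingers": 7}
    - {"dx": 22.1,"dy": 63.9,"dz": -8,"twist": -0.318,"fingers": 7}
    - {"dx": 22.1,"dy": 63.9,"dz": -8,"twist": -0.318,"fingers": 7}
    - {"dx": 22.1,"dy": 63.9,"dz": -8,"twist": -0.318,"fingers": 7}
    - {"dx": 22.1,"dy": 63.9,"dz": -8,"twist": -0.318,"fingers": 7}
    - {"dx": 22.1,"dy": 63.9,"dz": -8,"twist": -0.318,"fingers": 7}
    - {"dx": 22.1,"dy": 63.9,"dz": -8,"twist": -0.318,"fingers": 7}
    - {"dx": 22.1,"dy": 63.9,"dz": -8,"twist": -0.318,"fingers": 7}

```text
time_s: 2.7
position: [421.9, -232.8, 245.6]
tool_rot: [3.14, 0.0, 1.701]
wrist_force: [-0.1, 0.0, 0.7]
grip_width: 70.0
```

Call:
send_rows:
  rows:
    - {"dx": 8.3,"dy": 24,"dz": -3}
    - {"dx": 8.3,"dy": 24,"dz": -3}
    - {"dx": 8.3,"dy": 24,"dz": -3}
    - {"dx": 8.3,"dy": 24,"dz": -3}
    - {"dx": 8.3,"dy": 24,"dz": -3}
    - {"dx": 8.3,"dy": 24,"dz": -3}
    - {"dx": 8.3,"dy": 24,"dz": -3}

```text
invalid input at $.rows[0]: expected keys fingers, dx, dy, dz, twist
```

Call:
send_rows:
  rows:
    - {"dx": 8.3,"dy": 24,"dz": -3,"twist": 0,"fingers": 7}
    - {"dx": 8.3,"dy": 24,"dz": -3,"twist": 0,"fingers": 7}
    - {"dx": 8.3,"dy": 24,"dz": -3,"twist": 0,"fingers": 7}
    - {"dx": 8.3,"dy": 24,"dz": -3,"twist": 0,"fingers": 7}
    - {"dx": 8.3,"dy": 24,"dz": -3,"twist": 0,"fingers": 7}
    - {"dx": 8.3,"dy": 24,"dz": -3,"twist": 0,"fingers": 7}
    - {"dx": 8.3,"dy": 24,"dz": -3,"twist": 0,"fingers": 7}

```text
time_s: 3.4
position: [504.8, 6.8, 215.1]
tool_rot: [-3.141, 0.0, 1.703]
wrist_force: [-0.5, -0.1, -0.1]
grip_width: 70.1
```

Call:
send_rows:
  rows:
    - {"dx": 0.84,"dy": 2.43,"dz": -2,"twist": 0,"fingers": 7}
    - {"dx": 0.84,"dy": 2.43,"dz": -6,"twist": 0,"fingers": 7}
    - {"dx": 0.84,"dy": 2.43,"dz": -9.3,"twist": 0,"fingers": 7}
    - {"dx": 0.84,"dy": 2.43,"dz": -9.3,"twist": 0,"fingers": 7}

```text
time_s: 3.8
position: [510.1, 27.6, 119.0]
tool_rot: [-3.134, 0.002, 1.699]
wrist_force: [-1.0, 0.6, -0.6]
grip_width: 70.0
```

Call:
send_rows:
  rows:
    - {"dx": 0,"dy": 0,"dz": 0,"twist": 0,"fingers": 0.8}
    - {"dx": 0,"dy": 0,"dz": 0,"twist": 0,"fingers": 0.8}
    - {"dx": 0,"dy": 0,"dz": 0,"twist": 0,"fingers": 0.8}
    - {"dx": 0,"dy": 0,"dz": 0,"twist": 0,"fingers": 0.8}
    - {"dx": 0,"dy": 0,"dz": 0,"twist": 0,"fingers": 0.8}
    - {"dx": 0,"dy": 0,"dz": 0,"twist": 0,"fingers": 0.8}
    - {"dx": 0,"dy": 0,"dz": 0,"twist": 0,"fingers": 0.8}
  newtons: 40

```text
time_s: 4.5
position: [513.0, 29.7, 122.5]
tool_rot: [3.141, -0.0, 1.701]
wrist_force: [-0.1, 0.9, 0.0]
grip_width: 19.4
```

Call:
send_rows:
  rows:
    - {"dx": 0,"dy": 0,"dz": 0,"twist": 0,"fingers": 0.8}
    - {"dx": 0,"dy": 0,"dz": 0,"twist": 0,"fingers": 0.8}
    - {"dx": 0,"dy": 0,"dz": 0,"twist": 0,"fingers": 0.8}
  newtons: 40

```text
time_s: 4.8
position: [513.0, 29.4, 122.4]
tool_rot: [-3.141, 0.0, 1.701]
wrist_force: [1.2, -3.8, 1.8]
grip_width: 13.7
```

Call:
send_rows:
  rows:
    - {"dx": -0.13,"dy": 0.99,"dz": 0,"twist": 0,"fingers": 0.8}
    - {"dx": -0.26,"dy": 1.98,"dz": 0,"twist": 0,"fingers": 0.8}
    - {"dx": -0.39,"dy": 2.97,"dz": 0,"twist": 0,"fingers": 0.8}
    - {"dx": -0.52,"dy": 3.97,"dz": 0,"twist": 0,"fingers": 0.8}
    - {"dx": -0.64,"dy": 4.96,"dz": 0,"twist": 0,"fingers": 0.8}
    - {"dx": -0.77,"dy": 5.95,"dz": 0,"twist": 0,"fingers": 0.8}
    - {"dx": -0.9,"dy": 6.94,"dz": 0,"twist": 0,"fingers": 0.8}
    - {"dx": -1.0,"dy": 7.7,"dz": 0,"twist": 0,"fingers": 0.8}
  newtons: 50

```text
time_s: 5.6
position: [503.1, 105.2, 122.4]
tool_rot: [-3.141, 0.003, 1.701]
wrist_force: [6.5, -15.3, 0.8]
grip_width: 13.7
```

Call:
send_rows:
  rows:
    - {"dx": 0,"dy": 0,"dz": 0,"twist": 0,"fingers": 0.8}
    - {"dx": 0,"dy": 0,"dz": 0,"twist": 0,"fingers": 0.8}

```text
time_s: 5.8
position: [503.1, 106.0, 122.4]
tool_rot: [-3.141, 0.001, 1.701]
wrist_force: [2.7, -6.2, 0.3]
grip_width: 14.1
```

```bash
cat > meas.py <<'E'
from h import *
import sys
tag=sys.argv[1]
th=np.radians(97.4); u=np.array([np.cos(th),np.sin(th)]); v=np.array([-u[1],u[0]]); O=np.array([516,9.3])
print(sensors.get_obs()["position"],sensors.get_obs()["wrist_force"])
o=np.zeros((600,800,3),np.uint8)
for c in("top","side"):
    im,d=get_image(c); C=cloud(c,d).reshape(-1,3); g=np.c_[(C[:,:2]-O)@u,(C[:,:2]-O)@v,C[:,2]]
    for nm,lo,hi,a,b in(("carriage",38,47,-40,150),("grip",80,92,-40,150),("fixed",40,50,-160,-80)):
        k=(abs(g[:,1])<(20))&(g[:,0]>a)&(g[:,0]<b)&(g[:,2]>lo)&(g[:,2]<hi)
        if k.any(): print(c,nm,k.sum(),np.round(np.percentile(g[k],[1,50,99],axis=0),1)[:,0].tolist())
    k=(abs(g[:,1]+47)<9)&(g[:,2]>25)&(g[:,2]<60)&(abs(g[:,0]-60)<40); print(c,"marker",k.sum(),np.round(np.percentile(g[k],[1,50,99],axis=0),1)[:,0].tolist())
    for n,z in(("pointer",30),("marker",12),("pull_grip",78),("fixed_jaw",45)):
        for r in place_of(c,n)[:2]:
            X=on_z(c,r["uv"],z)[:2]-O; print(c,n,round(r["score"],2),np.round(r["uv"],1),"gauge xy",np.round([X@u,X@v],1))
    if c=="top": e=cv2.resize(im[170:245,205:345],None,fx=4,fy=4,interpolation=3); o[:300,:560]=e
    else: e=cv2.resize(im[200:275,250:325],None,fx=4,fy=4,interpolation=3); o[300:600,:300]=e
cv2.imwrite(f"pics/{tag}.png",o)
E
python3 meas.py m1
```

```text
[503.06630872 106.01293967 122.40951172] [ 2.70711896 -6.15884665  0.29720632]
top fixed 291 [-147.9, -123.4, -98.7]Traceback (most recent call last):
  File "meas.py", line 12, in <module>
    k=(abs(g[:,1]+47)<9)&(g[:,2]>25)&(g[:,2]<60)&(abs(g[:,0]-60)<40); print(c,"marker",k.sum(),np.round(np.percentile(g[k],[1,50,99],axis=0),1)[:,0].tolist())
                                                                                                        ~~~~~~~~~~~~~^^^^^^^^^^^^^^^^^^^^^^^
    return _quantile_unchecked(
        a, q, axis, out, overwrite_input, method, keepdims, weights)
    return _ureduce(a,
                    func=_quantile_ureduce_func,
    ...<5 lines>...
                    overwrite_input=overwrite_input,
                    method=method)
    r = func(a, **kwargs)
    result = _quantile(arr,
                       quantiles=q,
    ...<2 lines>...
                       out=out,
                       weights=wgt)
    slices_having_nans = np.isnan(arr[-1, ...])
                                  ~~~^^^^^^^^^
IndexError: index -1 is out of bounds for axis 0 with size 0
```

```bash
sed -i 's/^    k=(abs(g\[:,1\]+47)<9)\(.*\); print(c,"marker"/    k=(abs(g[:,1]+47)<9)\1\n    if k.any(): print(c,"marker"/' meas.py; python3 meas.py m1
```

```text
[503.06627568 106.01245099 122.4129896 ] [ 2.09488248 -6.87466227  1.7879138 ]
top fixed 291 [-148.2, -123.3, -98.9]
top fixed_jaw 0.61 [316.7 201.6] gauge xy [-103.8   -0.6]
side carriage 138 [103.4, 116.0, 126.4]
side marker 61 [61.0, 67.5, 70.9]
side marker 0.61 [261.  358.2] gauge xy [375.5 -53.9]
side marker 0.59 [265.8 248.1] gauge xy [ 68.4 -48.9]
side pull_grip 0.67 [285.9 237.3] gauge xy [101.6  -2.7]
```

View pics/m1.png

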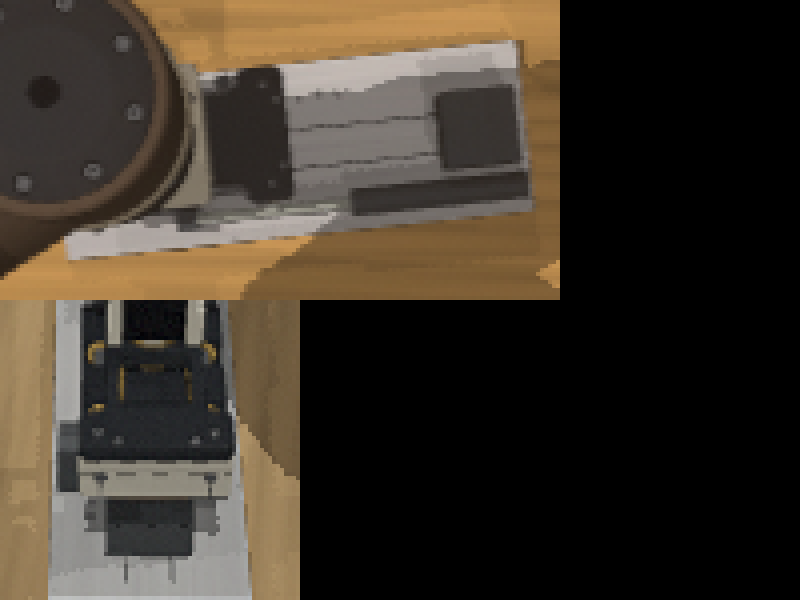

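The picture shows the gripper hiding the carriage from both cameras (top px 205–285 cols); the marker peeks out at side (266,248). I release and clear the view towards the rake.

Call:
send_rows:
  rows:
    - {"dx": 0,"dy": 0,"dz": 0,"twist": 0,"fingers": 3.5}
    - {"dx": 0,"dy": 0,"dz": 0,"twist": 0,"fingers": 3.5}
    - {"dx": 0,"dy": 0,"dz": 0,"twist": 0,"fingers": 3.5}
    - {"dx": 0,"dy": 0,"dz": 3,"twist": 0,"fingers": 3.5}
    - {"dx": 0,"dy": 0,"dz": 8,"twist": 0,"fingers": 3.5}

```text
time_s: 6.85
position: [501.2, 106.0, 200.3]
tool_rot: [-3.135, 0.002, 1.7]
wrist_force: [1.8, 0.5, 0.1]
grip_width: 34.8
```

Call:
send_rows:
  rows:
    - {"dx": -4,"dy": -30,"dz": 0,"twist": 0,"fingers": 3.5}
    - {"dx": -4,"dy": -30,"dz": 0,"twist": 0,"fingers": 3.5}
    - {"dx": -4,"dy": -30,"dz": 0,"twist": 0,"fingers": 3.5}
    - {"dx": -4,"dy": -30,"dz": 0,"twist": 0,"fingers": 3.5}
    - {"dx": -4,"dy": -30,"dz": 0,"twist": 0,"fingers": 3.5}
    - {"dx": -4,"dy": -30,"dz": 0,"twist": 0,"fingers": 3.5}
    - {"dx": -4,"dy": -30,"dz": 0,"twist": 0,"fingers": 3.5}
    - {"dx": -4,"dy": -30,"dz": 0,"twist": 0,"fingers": 3.5}

```text
time_s: 7.65
position: [462.5, -194.5, 202.1]
tool_rot: [-3.141, -0.0, 1.697]
wrist_force: [0.0, -0.2, -0.4]
grip_width: 34.7
```

```bash
python3 meas.py m2
```

```text
[ 462.46860707 -194.51787329  202.14513856] [ 0.0223671  -0.17159449 -0.42157436]
top carriage 88 [110.6, 117.5, 125.0]
top grip 10 [94.4, 102.1, 105.8]
top pull_grip 0.7 [242.  211.2] gauge xy [89.9  5.6]
side carriage 143 [102.8, 115.6, 126.3]
side grip 72 [100.9, 104.4, 106.7]
side fixed 185 [-147.5, -119.4, -98.7]
side marker 63 [61.9, 67.9, 70.6]
side pointer 0.68 [271.1 237.8] gauge xy [ 51.4 -36.3]
side pointer 0.39 [293.8 168.6] gauge xy [-243.4   27.4]
side marker 0.61 [267.  247.5] gauge xy [ 66.3 -46. ]
side pull_grip 0.84 [287.5 238. ] gauge xy [103.9   0.9]
side fixed_jaw 0.67 [285.4 192.9] gauge xy [-107.4    0.5]
```

View pics/m2.png

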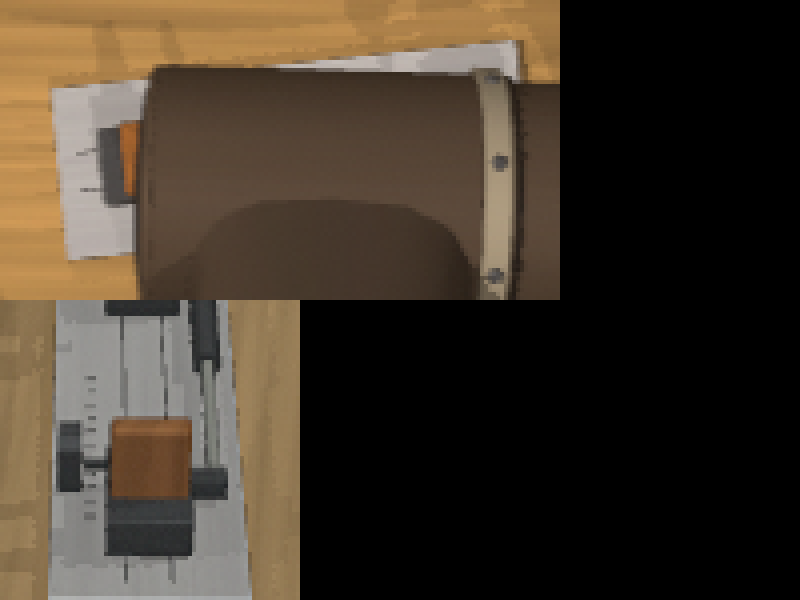

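Side view shows the pointer at about (274,241), slightly short of the marker; the arm link covers the top view. I swing further away.

Call:
send_rows:
  rows:
    - {"dx": 0,"dy": -28,"dz": 5,"twist": 0,"fingers": 3.5}
    - {"dx": 0,"dy": -28,"dz": 5,"twist": 0,"fingers": 3.5}
    - {"dx": 0,"dy": -28,"dz": 5,"twist": 0,"fingers": 3.5}
    - {"dx": 0,"dy": -28,"dz": 5,"twist": 0,"fingers": 3.5}
    - {"dx": 0,"dy": -28,"dz": 5,"twist": 0,"fingers": 3.5}
    - {"dx": 0,"dy": -28,"dz": 5,"twist": 0,"fingers": 3.5}
    - {"dx": 0,"dy": -28,"dz": 5,"twist": 0,"fingers": 3.5}

```text
time_s: 8.85
position: [462.7, -477.2, 252.2]
tool_rot: [-3.141, 0.001, 1.697]
wrist_force: [-0.2, -0.3, -0.0]
grip_width: 34.7
```

```bash
python3 meas.py m3; python3 - <<'E'
from h import *
th=np.radians(97.4); u=np.array([np.cos(th),np.sin(th)]); v=np.array([-u[1],u[0]]); O=np.array([516,9.3])
X=on_z("side",(274.25,240.75),30)[:2]-O; print("ptr side px",X@u,X@v)
for x in(56,60,64,66.5,70): print(x,proj("side",np.r_[O+x*u-32*v,30]),proj("top",np.r_[O+x*u-32*v,30]))
E
```

```text
[ 462.68505536 -477.2322721   252.20591611] [-0.19831617 -0.32375662 -0.01265863]
top carriage 263 [61.7, 83.9, 124.7]
top grip 26 [92.0, 95.1, 105.4]
top fixed 292 [-148.1, -123.0, -98.6]
top marker 30 [60.0, 65.0, 70.7]
top pointer 0.61 [251.6 197. ] gauge xy [ 64.1 -32. ]
top marker 0.4 [249.6 190.2] gauge xy [ 68.3 -52.5]
top pull_grip 0.58 [244.3 207.3] gauge xy [83.1 -3.6]
top pull_grip 0.36 [136.7 199.6] gauge xy [350.8 -52. ]
top fixed_jaw 0.64 [318.3 201.1] gauge xy [-108.1   -1.4]
side carriage 142 [102.5, 114.6, 125.2]
side grip 72 [99.6, 103.9, 107.2]
side fixed 183 [-147.3, -119.2, -97.9]
side marker 64 [62.1, 67.7, 73.0]
side pointer 0.84 [271.1 241. ] gauge xy [ 62.6 -36.2]
side marker 0.45 [266.3 245.2] gauge xy [ 58.3 -47.8]
side pull_grip 0.96 [285.3 237.6] gauge xy [102.6  -4. ]
side pull_grip 0.35 [255.9 311.8] gauge xy [314.1 -64.1]
side fixed_jaw 0.69 [287.3 193.6] gauge xy [-104.4    5.5]
ptr side px 61.71532959314241 -28.709801009105252
56 [[272.87902493 239.11564135]] [[254.66417442 196.68912913]]
60 [[272.87392318 240.25344666]] [[253.15580256 196.85034968]]
64 [[272.86879531 241.39730702]] [[251.64727743 197.01159324]]
66.5 [[272.86557704 242.11531337]] [[250.70437232 197.11238204]]
70 [[272.86105413 243.12454346]] [[249.3842069  197.25350121]]
```

View pics/m3.png

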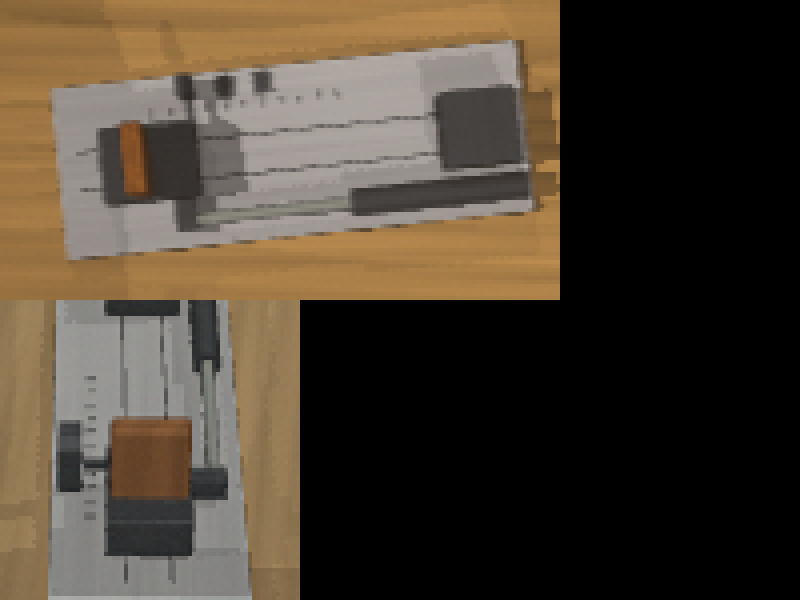

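Top view: pointer at px ≈(252,197) vs marker (250.5,191); carriage jaw face ≈62 in gauge x versus 66.5. Pull ≈4.3 mm more.

Call:
send_rows:
  rows:
    - {"dx": 4.04,"dy": 58.3,"dz": -3,"twist": 0.004,"fingers": 5}
    - {"dx": 4.04,"dy": 58.3,"dz": -3,"twist": 0.004,"fingers": 5}
    - {"dx": 4.04,"dy": 58.3,"dz": -3,"twist": 0.004,"fingers": 5}
    - {"dx": 4.04,"dy": 58.3,"dz": -3,"twist": 0.004,"fingers": 5}
    - {"dx": 4.04,"dy": 58.3,"dz": -3,"twist": 0.004,"fingers": 5}
    - {"dx": 4.04,"dy": 58.3,"dz": -3,"twist": 0.004,"fingers": 5}
    - {"dx": 4.04,"dy": 58.3,"dz": -3,"twist": 0.004,"fingers": 5}
    - {"dx": 4.04,"dy": 58.3,"dz": -3,"twist": 0.004,"fingers": 5}

```text
time_s: 10.15
position: [490.3, -72.6, 232.3]
tool_rot: [3.14, -0.0, 1.705]
wrist_force: [1.5, -0.1, 0.6]
grip_width: 50.2
```

Call:
send_rows:
  rows:
    - {"dx": 1.28,"dy": 17.86,"dz": -3.2,"twist": -0.004,"fingers": 5}
    - {"dx": 1.28,"dy": 17.86,"dz": -3.2,"twist": -0.004,"fingers": 5}
    - {"dx": 1.28,"dy": 17.86,"dz": -3.2,"twist": -0.004,"fingers": 5}
    - {"dx": 1.28,"dy": 17.86,"dz": -3.2,"twist": -0.004,"fingers": 5}
    - {"dx": 1.28,"dy": 17.86,"dz": -3.2,"twist": -0.004,"fingers": 5}
    - {"dx": 1.28,"dy": 17.86,"dz": -3.2,"twist": -0.004,"fingers": 5}
    - {"dx": 1.28,"dy": 17.86,"dz": -3.2,"twist": -0.004,"fingers": 5}

```text
time_s: 10.85
position: [503.2, 103.4, 200.1]
tool_rot: [3.141, -0.0, 1.701]
wrist_force: [-0.8, -0.5, 0.5]
grip_width: 50.0
```

Call:
send_rows:
  rows:
    - {"dx": 0,"dy": 0.25,"dz": -4,"twist": 0,"fingers": 5}
    - {"dx": 0,"dy": 0.25,"dz": -7.8,"twist": 0,"fingers": 5}
    - {"dx": 0,"dy": 0.25,"dz": -7.8,"twist": 0,"fingers": 5}
    - {"dx": 0,"dy": 0.25,"dz": -7.8,"twist": 0,"fingers": 2.2}
    - {"dx": 0,"dy": 0.25,"dz": -7.8,"twist": 0,"fingers": 2.2}
    - {"dx": 0,"dy": 0.25,"dz": -7.8,"twist": 0,"fingers": 2.2}

```text
time_s: 11.45
position: [504.4, 106.6, 123.8]
tool_rot: [3.139, -0.001, 1.7]
wrist_force: [0.1, 0.2, 0.1]
grip_width: 31.5
```

Call:
send_rows:
  rows:
    - {"dx": 0,"dy": 0,"dz": 0,"twist": 0,"fingers": 0.8}
    - {"dx": 0,"dy": 0,"dz": 0,"twist": 0,"fingers": 0.8}
    - {"dx": 0,"dy": 0,"dz": 0,"twist": 0,"fingers": 0.8}
    - {"dx": 0,"dy": 0,"dz": 0,"twist": 0,"fingers": 0.8}
  newtons: 40

```text
time_s: 11.85
position: [503.7, 106.1, 122.7]
tool_rot: [3.141, 0.0, 1.701]
wrist_force: [-0.9, -2.8, 6.5]
grip_width: 14.1
```

Pull from y≈106.1 to a measured y of ≈110.3.

Call:
send_rows:
  rows:
    - {"dx": -0.02,"dy": 0.15,"dz": 0,"twist": 0,"fingers": 0.8}
    - {"dx": -0.04,"dy": 0.3,"dz": 0,"twist": 0,"fingers": 0.8}
    - {"dx": -0.06,"dy": 0.45,"dz": 0,"twist": 0,"fingers": 0.8}
    - {"dx": -0.06,"dy": 0.45,"dz": 0,"twist": 0,"fingers": 0.8}
    - {"dx": -0.06,"dy": 0.45,"dz": 0,"twist": 0,"fingers": 0.8}
  newtons: 50

```text
time_s: 12.35
position: [503.3, 109.1, 122.6]
tool_rot: [3.141, 0.002, 1.701]
wrist_force: [5.0, -14.5, 6.2]
grip_width: 13.9
```

Call:
send_rows:
  rows:
    - {"dx": 0,"dy": 0.07,"dz": 0,"twist": 0,"fingers": 0.8}
    - {"dx": -0.02,"dy": 0.13,"dz": 0,"twist": 0,"fingers": 0.8}
    - {"dx": -0.02,"dy": 0.13,"dz": 0,"twist": 0,"fingers": 0.8}
    - {"dx": -0.02,"dy": 0.13,"dz": 0,"twist": 0,"fingers": 0.8}

```text
time_s: 12.75
position: [503.2, 110.2, 122.7]
tool_rot: [3.141, 0.003, 1.701]
wrist_force: [5.2, -14.5, 4.3]
grip_width: 14.0
```

Call:
send_rows:
  rows:
    - {"dx": 0,"dy": -0.1,"dz": 0,"twist": 0,"fingers": 0.8}
    - {"dx": 0,"dy": -0.1,"dz": 0,"twist": 0,"fingers": 4.5}
    - {"dx": 0,"dy": -0.1,"dz": 0,"twist": 0,"fingers": 4.5}
    - {"dx": 0,"dy": -0.1,"dz": 0,"twist": 0,"fingers": 4.5}
    - {"dx": 0,"dy": -0.1,"dz": 0,"twist": 0,"fingers": 4.5}
    - {"dx": 0,"dy": -0.1,"dz": 4,"twist": 0,"fingers": 4.5}
    - {"dx": 0,"dy": -0.1,"dz": 9,"twist": 0,"fingers": 4.5}

```text
time_s: 13.45
position: [501.2, 110.6, 210.8]
tool_rot: [-3.136, 0.002, 1.701]
wrist_force: [2.7, 0.7, 1.2]
grip_width: 44.9
```

Call:
send_rows:
  rows:
    - {"dx": 1.1,"dy": -38.2,"dz": -2,"twist": -0.045,"fingers": 5}
    - {"dx": 1.1,"dy": -38.2,"dz": -2,"twist": -0.045,"fingers": 5}
    - {"dx": 1.1,"dy": -38.2,"dz": -2,"twist": -0.045,"fingers": 5}
    - {"dx": 1.1,"dy": -38.2,"dz": -2,"twist": -0.045,"fingers": 5}
    - {"dx": 1.1,"dy": -38.2,"dz": -2,"twist": -0.045,"fingers": 5}
    - {"dx": 1.1,"dy": -38.2,"dz": -2,"twist": -0.045,"fingers": 5}
    - {"dx": 1.1,"dy": -38.2,"dz": -2,"twist": -0.045,"fingers": 5}
    - {"dx": 1.1,"dy": -38.2,"dz": -2,"twist": -0.045,"fingers": 5}

```text
time_s: 14.25
position: [513.2, -273.6, 191.4]
tool_rot: [-3.141, -0.0, 1.654]
wrist_force: [0.8, 0.6, 0.4]
grip_width: 50.1
```

```bash
python3 meas.py m4
```

```text
[ 513.22982735 -273.62208519  191.42016703] [0.78999469 0.61932911 0.40486639]
top carriage 259 [65.8, 88.3, 128.4]
top grip 31 [96.1, 101.0, 110.1]
top marker 30 [60.0, 65.0, 70.9]
top pointer 0.63 [246.4 195.4] gauge xy [ 77.3 -37.7]
top marker 0.39 [250.7 190.5] gauge xy [ 65.5 -51.4]
top pull_grip 0.63 [137.  199.5] gauge xy [350.  -52.1]
top pull_grip 0.3 [179.5 189.7] gauge xy [241.2 -65.4]
top fixed_jaw 0.66 [319.9 199.6] gauge xy [-112.7   -4.9]
side carriage 146 [104.9, 118.5, 128.9]
side grip 79 [97.6, 107.7, 111.3]
side fixed 183 [-147.7, -119.6, -97.8]
side marker 62 [63.1, 67.9, 71.3]
side pointer 0.57 [272.6 240. ] gauge xy [ 59.1 -32.7]
side marker 0.64 [267.6 244.9] gauge xy [ 57.2 -44.7]
side fixed_jaw 0.87 [285.4 194.4] gauge xy [-100.9    0.4]
```

Carriage jaw is now within ~0.5 mm of the marker by the top camera. Down onto the brown long rake.

Call:
send_rows:
  rows:
    - {"dx": 0,"dy": 0.2,"dz": -5,"twist": 0,"fingers": 5}
    - {"dx": 0,"dy": 0.2,"dz": -9,"twist": 0,"fingers": 5}
    - {"dx": 0,"dy": 0.2,"dz": -11.7,"twist": 0,"fingers": 5}
    - {"dx": 0,"dy": 0.2,"dz": -11.7,"twist": 0,"fingers": 5}
    - {"dx": 0,"dy": 0.2,"dz": -11.7,"twist": 0,"fingers": 3}
    - {"dx": 0,"dy": 0.2,"dz": -11.7,"twist": 0,"fingers": 3}
    - {"dx": 0,"dy": 0.2,"dz": -11.7,"twist": 0,"fingers": 3}
    - {"dx": 0,"dy": 0.2,"dz": -11.7,"twist": 0,"fingers": 3}

```text
time_s: 15.55
position: [514.4, -269.1, 76.4]
tool_rot: [3.139, 0.001, 1.656]
wrist_force: [0.1, -2.2, 1.2]
grip_width: 30.4
```

Call:
send_rows:
  rows:
    - {"dx": 0,"dy": 0,"dz": 0,"twist": 0,"fingers": 1.5}
    - {"dx": 0,"dy": 0,"dz": 0,"twist": 0,"fingers": 1.5}
    - {"dx": 0,"dy": 0,"dz": 0,"twist": 0,"fingers": 1.5}
    - {"dx": 0,"dy": 0,"dz": 0,"twist": 0,"fingers": 1.5}
    - {"dx": 0,"dy": 0,"dz": 0,"twist": 0,"fingers": 1.5}
  newtons: 30

```text
time_s: 16.05
position: [514.1, -269.1, 75.8]
tool_rot: [3.14, 0.001, 1.656]
wrist_force: [-0.9, 0.1, 7.3]
grip_width: 23.6
```

Call:
send_rows:
  rows:
    - {"dx": 0,"dy": 0,"dz": 4,"twist": 0,"fingers": 1.5}
    - {"dx": 0,"dy": 0,"dz": 8,"twist": 0,"fingers": 1.5}
    - {"dx": 0,"dy": 1,"dz": 12,"twist": 0.15,"fingers": 1.5}
    - {"dx": 0,"dy": 5,"dz": 12,"twist": 0.3,"fingers": 1.5}
    - {"dx": 0,"dy": 9,"dz": 12,"twist": 0.45,"fingers": 1.5}
    - {"dx": 0,"dy": 13,"dz": 12,"twist": 0.6,"fingers": 1.5}
    - {"dx": 0.2,"dy": 17,"dz": 12,"twist": 0.75,"fingers": 1.5}
    - {"dx": 0.3,"dy": 21,"dz": 12,"twist": 0.9,"fingers": 1.5}

```text
time_s: 16.85
position: [516.0, -57.4, 194.8]
tool_rot: [3.142, -0.0, 2.561]
wrist_force: [1.7, -0.3, -1.5]
grip_width: 23.7
```

Call:
send_rows:
  rows:
    - {"dx": 0.1,"dy": 2.5,"dz": 0,"twist": 0.15,"fingers": 1.5}
    - {"dx": 0.1,"dy": 5.1,"dz": 0,"twist": 0.3,"fingers": 1.5}
    - {"dx": 0.1,"dy": 5.1,"dz": 0,"twist": 0.45,"fingers": 1.5}
    - {"dx": 0.1,"dy": 5.1,"dz": 0,"twist": 0.6,"fingers": 1.5}
    - {"dx": 0.1,"dy": 5.1,"dz": 0,"twist": 0.715,"fingers": 1.5}
    - {"dx": 0.1,"dy": 5.1,"dz": 0,"twist": 0.715,"fingers": 1.5}
    - {"dx": 0.1,"dy": 5.1,"dz": 0,"twist": 0.715,"fingers": 1.5}

```text
time_s: 17.55
position: [517.3, -8.0, 194.7]
tool_rot: [3.141, -0.0, -3.016]
wrist_force: [0.5, -0.5, -1.3]
grip_width: 23.7
```

```bash
cat > rk.py <<'E'
from h import *
import sys
zb=float(sys.argv[1]); tag=sys.argv[2]
th=np.radians(97.4); u=np.array([np.cos(th),np.sin(th)]); v=np.array([-u[1],u[0]]); O=np.array([516,9.3])
o=np.zeros((600,800,3),np.uint8)
for c in("top","side"):
    im,d=get_image(c); C=cloud(c,d); B=C.reshape(-1,3); g=np.c_[(B[:,:2]-O)@u,(B[:,:2]-O)@v,B[:,2]]
    hsv=cv2.cvtColor(im,cv2.COLOR_BGR2HSV).reshape(-1,3)
    k=(g[:,2]>zb+3)&(g[:,2]<zb+27)&(abs(g[:,1])<40)&(g[:,0]>-110)&(g[:,0]<80)&(hsv[:,1]>90)&(hsv[:,0]<25)
    if k.sum()>5:
        print(c,k.sum(),np.round(np.percentile(g[k],[1,50,99],axis=0),1).tolist())
        r=cv2.minAreaRect(g[k][:,:2].astype(np.float32)); print(np.round(r[0],1),np.round(r[1],1),round(r[2],2))
    y,x=np.where(k.reshape(420,560)); print(x.min() if len(x) else 0,x.max() if len(x) else 0,y.min() if len(y) else 0,y.max() if len(y) else 0)
    e=cv2.resize(im[170:245,205:345] if c=="top" else im[170:270,230:350],None,fx=4 if c=="top" else 3,fy=4 if c=="top" else 3,interpolation=3)
    y0=0 if c=="top" else 300; o[y0:y0+e.shape[0],:e.shape[1]]=e
cv2.imwrite(f"pics/{tag}.png",o)
E
python3 rk.py 119 r1
```

```text
0 0 0 0
side 339 [[-78.1, -11.8, 123.5], [16.9, -0.7, 143.6], [56.5, 11.9, 145.9]]
[-12.    0.7] [ 23.8 140. ] 89.31
282 292 168 209
```

View pics/r1.png

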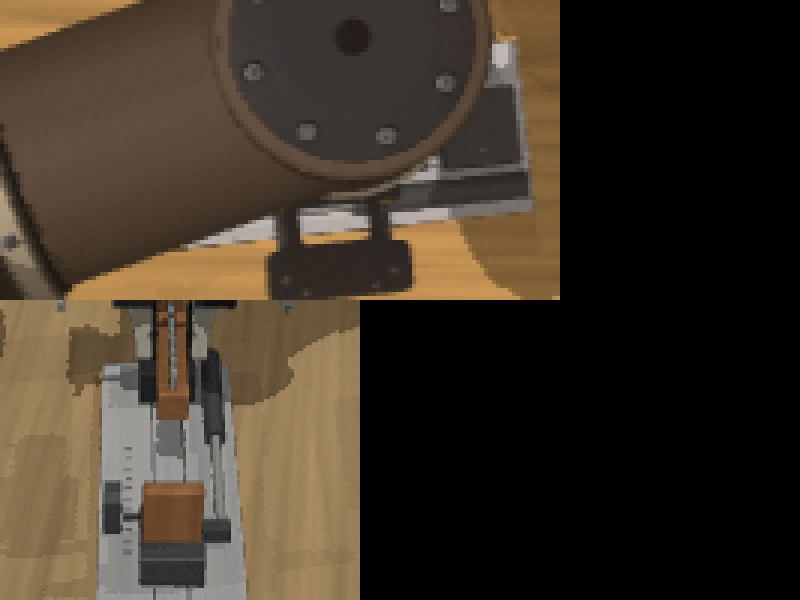

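Side view: rake held tines up over the gap, front end at px (288,209), gripper body blocks the top view. Lower it with a +1.2 mm shift.

Call:
send_rows:
  rows:
    - {"dx": 0,"dy": 0.12,"dz": -2,"twist": 0.006,"fingers": 1.5}
    - {"dx": 0,"dy": 0.12,"dz": -4,"twist": 0.006,"fingers": 1.5}
    - {"dx": 0,"dy": 0.12,"dz": -6,"twist": 0.006,"fingers": 1.5}
    - {"dx": 0,"dy": 0.12,"dz": -6,"twist": 0.006,"fingers": 1.5}
    - {"dx": 0,"dy": 0.12,"dz": -6,"twist": 0.006,"fingers": 1.5}

```text
time_s: 18.15
position: [517.7, -6.8, 135.0]
tool_rot: [-3.141, -0.001, -3.008]
wrist_force: [0.2, 0.2, -0.5]
grip_width: 23.9
```

```bash
python3 rk.py 59 r2; python3 -c "
from h import *
print(sensors.get_obs()['position'])"
```

```text
314 314 205 205
side 279 [[-91.3, -12.8, 64.7], [16.2, 0.5, 84.0], [57.5, 11.6, 85.9]]
[-18.   -0.3] [ 24.6 155.1] 89.44
281 291 184 228
[518.25423353  -6.59439508 135.90207676]
```

View pics/r2.png

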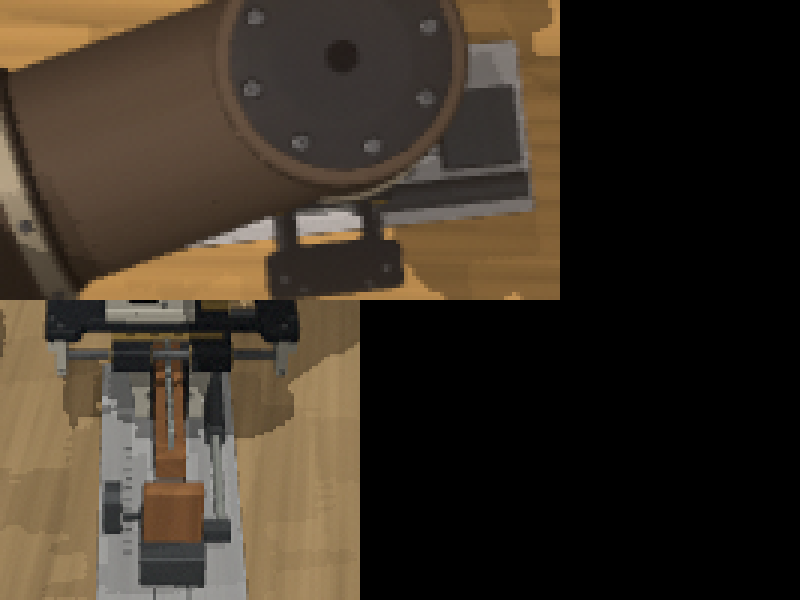

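Rake spans gauge x −91…57.5, centred in the gap (front end px (287,228), clear of the carriage). Lower.

Call:
send_rows:
  rows:
    - {"dx": 0,"dy": 0.03,"dz": -1.5,"twist": 0,"fingers": 1.5}
    - {"dx": 0,"dy": 0.03,"dz": -3,"twist": 0,"fingers": 1.5}
    - {"dx": 0,"dy": 0.03,"dz": -4.2,"twist": 0,"fingers": 1.5}
    - {"dx": 0,"dy": 0.03,"dz": -4.2,"twist": 0,"fingers": 1.5}
    - {"dx": 0,"dy": 0.03,"dz": -4.5,"twist": 0,"fingers": 1.5}
    - {"dx": 0,"dy": 0.03,"dz": -4.7,"twist": 0,"fingers": 1.5}
    - {"dx": 0,"dy": 0.03,"dz": -4.7,"twist": 0,"fingers": 1.5}

```text
time_s: 18.95
position: [517.8, -6.4, 88.1]
tool_rot: [3.142, 0.0, -3.007]
wrist_force: [0.4, 0.7, -2.2]
grip_width: 23.5
```

Call:
send_rows:
  rows:
    - {"dx": 0,"dy": 0,"dz": -0.05,"twist": 0,"fingers": 1.5}
    - {"dx": 0,"dy": 0,"dz": -0.1,"twist": 0,"fingers": 1.5}
    - {"dx": 0,"dy": 0,"dz": -0.1,"twist": 0,"fingers": 1.5}

```text
time_s: 19.25
position: [517.8, -6.3, 87.8]
tool_rot: [-3.142, 0.001, -3.006]
wrist_force: [-3.2, 0.7, 7.2]
grip_width: 23.8
```

Contact. Open just a little (rod and clips are close) and rise straight.

Call:
send_rows:
  rows:
    - {"dx": 0,"dy": 0,"dz": 0,"twist": 0,"fingers": 2.9}
    - {"dx": 0,"dy": 0,"dz": 0,"twist": 0,"fingers": 2.9}
    - {"dx": 0,"dy": 0,"dz": 0,"twist": 0,"fingers": 2.9}
    - {"dx": 0,"dy": 0,"dz": 0.5,"twist": 0,"fingers": 2.9}
    - {"dx": 0,"dy": 0,"dz": 2,"twist": 0,"fingers": 2.9}
    - {"dx": 0,"dy": 0,"dz": 5,"twist": 0,"fingers": 2.9}
    - {"dx": 0,"dy": 0,"dz": 9,"twist": 0,"fingers": 2.9}
    - {"dx": 0,"dy": 0,"dz": 13,"twist": 0,"fingers": 2.9}

```text
time_s: 20.05
position: [517.2, -6.6, 218.3]
tool_rot: [-3.141, -0.001, -3.007]
wrist_force: [1.7, -0.3, 0.2]
grip_width: 29.1
```

Call:
send_rows:
  rows:
    - {"dx": -5,"dy": -40,"dz": 4,"twist": 0,"fingers": 2.9}
    - {"dx": -5,"dy": -40,"dz": 4,"twist": 0,"fingers": 2.9}
    - {"dx": -5,"dy": -40,"dz": 4,"twist": 0,"fingers": 2.9}
    - {"dx": -5,"dy": -40,"dz": 4,"twist": 0,"fingers": 2.9}
    - {"dx": -5,"dy": -40,"dz": 4,"twist": 0,"fingers": 2.9}
    - {"dx": -5,"dy": -40,"dz": 4,"twist": 0,"fingers": 2.9}
    - {"dx": -5,"dy": -40,"dz": 4,"twist": 0,"fingers": 2.9}
    - {"dx": -5,"dy": -40,"dz": 4,"twist": 0,"fingers": 2.9}

```text
time_s: 20.85
position: [467.5, -403.4, 257.0]
tool_rot: [-3.141, 0.0, -3.007]
wrist_force: [0.5, -0.5, -0.0]
grip_width: 29.2
```

```bash
python3 meas.py m5; python3 rk.py 12 r3
```

```text
[ 467.48861287 -403.40906882  257.00231254] [ 0.47303017 -0.53150247 -0.01655271]
top carriage 315 [-33.6, 83.7, 128.0]
top grip 22 [96.1, 101.2, 110.0]
top fixed 292 [-148.2, -123.2, -97.3]
top marker 30 [60.0, 65.1, 70.9]
top pointer 0.82 [251.3 196.8] gauge xy [ 64.9 -32.7]
top marker 0.53 [250.4 191.9] gauge xy [ 66.6 -47.7]
top pull_grip 0.6 [240.3 209.8] gauge xy [93.8  1.6]
top pull_grip 0.53 [250.4 190.5] gauge xy [ 63.4 -44.3]
top fixed_jaw 0.86 [315.4 200.7] gauge xy [-100.7   -3.3]
side carriage 199 [-36.2, 113.6, 129.4]
side grip 68 [104.1, 108.0, 111.5]
side fixed 180 [-148.8, -119.1, -93.4]
side marker 65 [62.8, 67.5, 71.2]
side pointer 0.63 [269.8 242.9] gauge xy [ 69.3 -39.3]
side marker 0.44 [267.4 246.9] gauge xy [ 64.2 -45.1]
side pull_grip 0.97 [286.8 234.9] gauge xy [93.5 -0.5]
side fixed_jaw 0.88 [283.4 196. ] gauge xy [-94.  -5.]
top 442 [[-90.5, -12.4, 25.9], [-17.2, 0.6, 35.8], [55.0, 11.3, 38.7]]
[-17.6  -0.8] [148.4  23.9] 0.46
256 312 198 213
side 191 [[-92.8, -12.2, 34.0], [-28.0, -3.9, 36.8], [27.6, 10.8, 38.9]]
[-32.9  -0.4] [ 22.8 122.6] 89.45
281 290 199 229
```

View pics/r3.png

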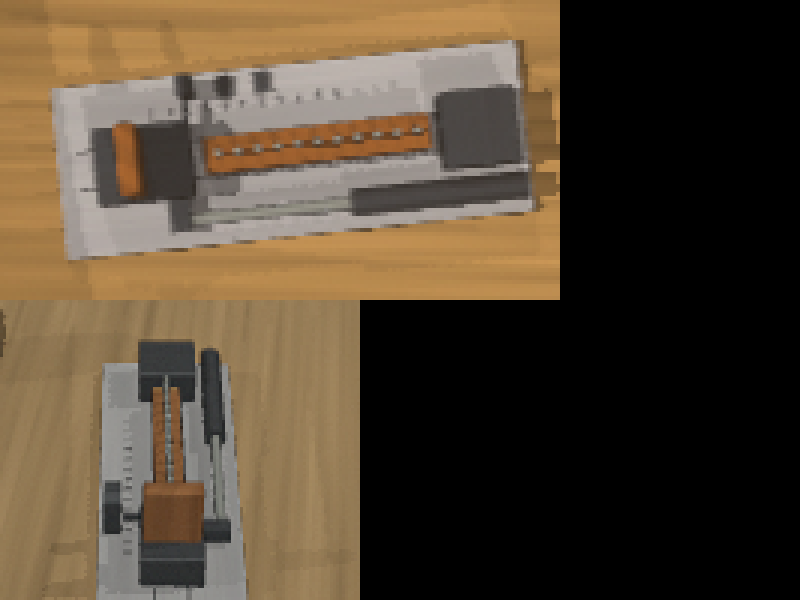

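The rake lies tines up between the jaws (top px 256–312, 198–213), with clearance at both ends, and the carriage hasn't moved. Handing in.

```bash
python3 -c "
from h import *
print(finish_job())"
```

```text
the job is handed in; nothing more can be done
None
```

The carriage is set at the tall marker and the brown long rake lies on the plate between the jaws. I handed the job in at about 21 s of the 58 s allowed.

- **Carriage:** I pulled it out in two steps to the place that gives a 164 mm gap. From the top camera's depth, the pointer is about 0.5 mm short of the marker, which is within measurement error. The carriage read the same, to within about 0.5 mm, before and after I laid the rake.
- **Rake:** it lies tines up and in line with the jaws to about 0.5°. Its width spans y of about −12.4 to +11.3 mm, inside the scribed lines at ±13 mm. There are several millimetres of clearance at each end.
- **Other objects:** I never went near the other two rakes, the yellow look-alikes, the jars or the dish. I did not re-measure them at the end. The arm was clear in the air at hand-in.
- **Disagreements:** the networks' positions for the pointer and marker scattered by several millimetres, and by more than 10 mm in one pointer reading. I relied on the depth measurements and pictures instead. The robot's own position and the cameras differed by about 1.5 mm, which I corrected for.

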